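# Range the turned candle holders by height on the finishing board

## Task

Stand the four turned candle holders upright on the finishing board in order of height, one on each green pad with its foot wholly on the pad: the shortest on the pad next to the red knob, rising to the tallest at the other end. Set each one down, without letting any of them drop or fall over, and leave the yellow cake of wax where it is.

Things in the scene. Friction and masses are not known exactly. Their poses are not given: they have to be found in the camera images.
- oak_mid (a point): Centre (on the axis, half-way up) of the loose candle holder turned from light-brown oak: an upright round piece 55 mm tall, a foot 42 mm across and 6 mm thick, above it a straight round stem 32 mm across up to the top, which has a small brass ring. So its underside is 27.5 mm below this point and its top 27.5 mm above. z is its axis, up. About 50 g.
- maple_mid (a point): Centre (on the axis, half-way up) of the loose candle holder turned from pale cream maple: an upright round piece 75 mm tall, a foot 42 mm across and 6 mm thick, above it a straight round stem 32 mm across up to the top, which has a small brass ring. So its underside is 37.5 mm below this point and its top 37.5 mm above. z is its axis, up. About 68 g.
- ebony_mid (a point): Centre (on the axis, half-way up) of the loose candle holder turned from black ebonised wood: an upright round piece 95 mm tall, a foot 42 mm across and 6 mm thick, above it a straight round stem 32 mm across up to the top, which has a small brass ring. So its underside is 47.5 mm below this point and its top 47.5 mm above. z is its axis, up. About 86 g.
- cherry_mid (a point): Centre (on the axis, half-way up) of the loose candle holder turned from dark red-brown cherry: an upright round piece 115 mm tall, a foot 42 mm across and 6 mm thick, above it a straight round stem 32 mm across up to the top, which has a small brass ring. So its underside is 57.5 mm below this point and its top 57.5 mm above. z is its axis, up. About 104 g.
- pad_a: Fixed dark-green round felt-look pad, 70 mm across, 4 mm thick, on the pale wooden finishing board (12 mm thick, 90 mm deep, 540 mm long, its length lying roughly left to right); the end at the robot's left (+y) of the row of four, which are 100 mm apart. Origin: centre of its underside, so its top face is 4 mm above (16 mm above the table). y runs along the row.
- pad_b: Fixed dark-green round felt-look pad, 70 mm across, 4 mm thick, on the pale wooden finishing board (12 mm thick, 90 mm deep, 540 mm long, its length lying roughly left to right); second from the robot's left of the row of four, which are 100 mm apart. Origin: centre of its underside, so its top face is 4 mm above (16 mm above the table). y runs along the row.
- pad_c: Fixed dark-green round felt-look pad, 70 mm across, 4 mm thick, on the pale wooden finishing board (12 mm thick, 90 mm deep, 540 mm long, its length lying roughly left to right); third from the robot's left of the row of four, which are 100 mm apart. Origin: centre of its underside, so its top face is 4 mm above (16 mm above the table). y runs along the row.
- pad_d: Fixed dark-green round felt-look pad, 70 mm across, 4 mm thick, on the pale wooden finishing board (12 mm thick, 90 mm deep, 540 mm long, its length lying roughly left to right); the end at the robot's right (-y) of the row of four, which are 100 mm apart. Origin: centre of its underside, so its top face is 4 mm above (16 mm above the table). y runs along the row.
- red_knob: Fixed red round knob, 34 mm across, 31 mm high, on the board at one end of the row, 85 mm beyond the centre of the end pad (the other end has a grey steel block, 24 mm high). It may be at the left or the right end. Origin: centre of its underside, on the board's top.
- wax: Loose yellow round cake of wax, 48 mm across, 22 mm high, standing among the candle holders, 0.10 m or more from each (a small steel lathe centre, 32 mm across and 46 mm tall, stands among them likewise, no part of the job). To be left where it is. Origin: centre of its underside.
There are look-alikes about, which are no part of the job. What is shaped like the part that bears cherry_mid but purple or turquoise is not meant. What is shaped like the part that bears ebony_mid but purple is not meant.

How it is judged:
By the outcome, as a careful person would: the job done as asked, in the order asked, and still so for the second after the job is handed in, with the robot touching nothing.
It also fails if it takes over 96 s, if anything falls off the work surface, if the arm or the gripper's body presses on something with over 40 N, if the wrist force passes 120 N, or if a joint passes its speed limit or range.

## Robot

A 7-joint arm with a two-finger parallel gripper is mounted at the origin on the work surface. World frame = base frame: x ahead of the robot, y to its left, z up, the work surface at z = 0. Lengths are in m, angles in rad, forces in N, time in s.
With the tool pointing down it reaches from about 0.425 to 0.925 m from the base axis. Payload 6.8 kg.
Tool frame: the origin (TCP) lies at the very end of the fingers, on their centre line; the grasp point (between the pads) lies 19 mm behind it; z points along the fingers, y is the direction in which the jaws open and shut (so a half turn about z gives the same grasp; the last joint's range is limited). The gripper opens to 85 mm and grips with 20 to 120 N. Pads are 22 mm wide; open, the fingers measure 114 mm over their backs; the gripper's body (76 mm by 85 mm) begins 54 mm behind the grasp point. The pads swing forward as they close: fully open they stand 13 mm farther back than shut.
Start: joints at [-1.381, 0.477, 0.022, 1.555, -0.011, 1.109, -0.083], TCP at [0.198, 0.645, 0.231] pointing down, gripper open.
Joint ranges: [-2.96, 2.96], [-0.34, 2.1], [-1.41, 1.46], [0.24, 2.44], [-1.37, 4.51], [0.17, 1.92], [-2.96, 2.96]. Speed limits (rad/s): [2.39, 2.39, 3.14, 3.14, 3.14, 3.14, 3.14].

## Interface

Orientations are given as a rotation vector (axis times angle).
In Python, from bench import monitor, viewer, job gives the robot as it stands. The module is installed in compiled form; this text tells all that it offers.
- The arm moves only by the tool drive_tool, never from a script. Its argument "commands" is a list of rows, each an object with "linear": the shift along the tool's x, y, z in m, a list of three; "dr": the turn, a rotation vector about the tool's x, y, z in degrees, a list of three; "jaw": the closure, from 0 (fully open) to 1 (shut). A call has 1 to 8 rows; each row shifts and turns the pose as measured when the row begins, along the tool's axes as they then stand; what a row does not reach is not made up. A row lasts 1/8 s, in which the tool goes at most 62.5 mm and 10.7 degrees, less where a joint would pass 70% of its speed; a pose out of reach is approached as far as the arm can. A call is refused whole if a number of a shift passes 0.0625 or a number of a turn 10.7, either way. A call with a gripper value outside its range is refused whole. The fingers move at their own pace and stop on an object; "force" is the grip in N (left out, the last holds). Time passes only in rows, so rows that do not move let the fingers close. It gives the time, the measured TCP pose, the force and the opening at its end, in the units of the state.
- monitor.get_obs(): the state, without advancing time (a new reading comes with each control period).
- viewer.grab_frame(name): name is "side" or "top" or "wrist"; returns the picture (384x512x3 uint8, red, green, blue); there is no depth.
- viewer.calibration(name): a dict with "K" (3x3 intrinsics, pixels), "R" (3x3) and "t" (3): a world point X has camera coordinates R X + t. Camera axes: x right, y down, z forward; pixel columns grow to the right and rows downward; lengths in m; the calibration is good to about 2 mm. A picture is of the moment at which its call begins: read the wrist's pose just before it. calibration takes no time and is no camera call; for the wrist camera it gives the pose at the moment of the call.
- job.hand_in(): hands the job in, once; it reports no verdict.
The state is a dict: "clock": time; "joints": joint angles; "qvel": joint speeds; "tau": joint torques, N m; "tcp_pos": TCP position; "orientation": TCP orientation; "contact_force": force on the tool from outside, world axes, zero at the start; "moment": the same for the moment, N m; "grip_width": finger opening in m.
Only numpy, scipy, OpenCV 4.12 (cv2) and the standard library are available. Lean on these libraries where they do the work, as an engineer would, in place of code of your own. Each camera call takes 0.05 s, during which the arm holds its last target.

## Working session

There is one attempt and no reset: what is moved stays moved. The work goes in short steps, Python scripts to look and compute and a tool call to move; the robot and the scene stay as the last step left them, time stands still between calls to the robot, and variables do not carry over. Pictures are saved under pics/ and viewed, and the job is handed in when it is done.

Besides the shell and the picture viewer there is one more tool, called after "Emit:" in YAML: its name, and indented under it one key for each argument. drive_tool: Moves the arm, as the interface text tells. Its arguments: {"type":"object","properties":{"commands":{"type":"array"},"force":{"type":"number"}},"required":["commands"]}

```bash
mkdir -p pics
python3 - <<'E'
from bench import monitor, viewer, job
import cv2
o=monitor.get_obs(); print(o)
for n in ["top","side","wrist"]:
    c=viewer.calibration(n); print(n,c)
    cv2.imwrite(f"pics/{n}0.png",cv2.cvtColor(viewer.grab_frame(n),cv2.COLOR_RGB2BGR))
E
```

```text
{'clock': 0.0, 'joints': array([-1.381121  ,  0.47783199,  0.0223257 ,  1.5564569 , -0.01151139,
        1.10930058, -0.08308152]), 'qvel': array([-4.18623625e-04,  1.53557464e-03,  7.97565631e-04, -8.20876547e-04,
        3.99199924e-05,  6.32295320e-04, -1.76214120e-04]), 'tau': array([ 5.83587662e-04, -5.96438956e+01,  1.60837054e+00, -2.81191814e+01,
        1.25367130e-02,  9.35553282e-03, -1.84676901e-05]), 'tcp_pos': array([0.19786876, 0.64472109, 0.23030177]), 'orientation': array([-4.65921424e-01, -3.10669328e+00,  2.92560127e-03]), 'contact_force': array([ 0.18899941, -0.79712844,  0.16588382]), 'moment': array([ 0.03550792, -0.08488257, -0.03865624]), 'grip_width': 0.08526270388088891}
top {'K': array([[376.53074786,   0.        , 255.98333696],
       [  0.        , 376.53074786, 183.84104554],
       [  0.        ,   0.        ,   1.        ]]), 'R': array([[ 8.07589377e-04, -9.99747909e-01,  2.24380476e-02],
       [-9.91591939e-01, -3.70411899e-03, -1.29351098e-01],
       [ 1.29401603e-01, -2.21449245e-02, -9.91344959e-01]]), 't': array([0.00667061, 0.50636475, 0.9332523 ])}
side {'K': array([[349.05190008,   0.        , 260.31710328],
       [  0.        , 349.05190008, 187.59773057],
       [  0.        ,   0.        ,   1.        ]]), 'R': array([[ 0.9840006 , -0.17807452, -0.00568206],
       [-0.12484354, -0.66640321, -0.7350652 ],
       [ 0.12710984,  0.72401397, -0.67797261]]), 't': array([-0.49250917,  0.13746989,  0.69323468])}
wrist {'K': array([[333.65515834,   0.        , 260.19567467],
       [  0.        , 333.65515834, 190.28239929],
       [  0.        ,   0.        ,   1.        ]]), 'R': array([[ 0.29370006,  0.95589434, -0.00250791],
       [ 0.9035293 , -0.27675244,  0.32717409],
       [ 0.3120498 , -0.09835702, -0.94496075]]), 't': array([-0.6742655 , -0.04070883,  0.38169158])}
```

View pics/top0.png

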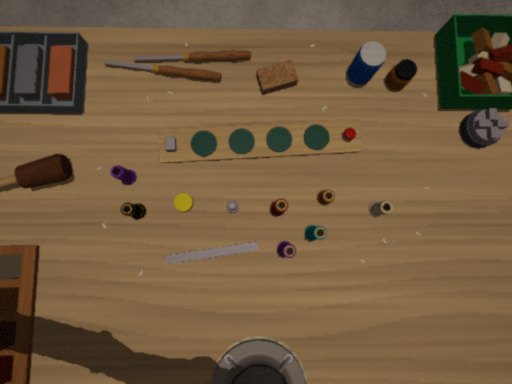

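View pics/side0.png

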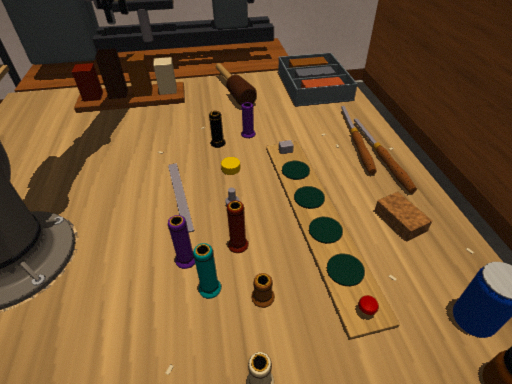

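View pics/wrist0.png

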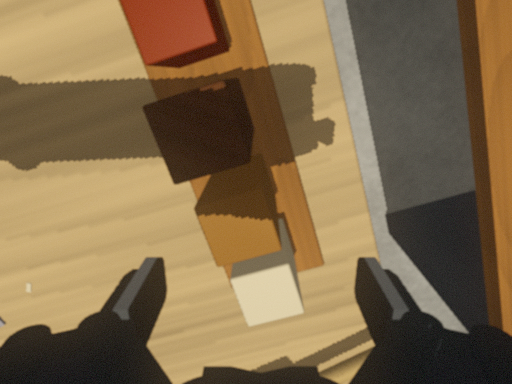

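The top view shows the knob at the right end (349,134), so the order is oak→pad_d, maple→pad_c, ebony→pad_b, cherry→pad_a. 

Candidates in the top view:
- Cherry (280,206) is red-brown. The turquoise piece (316,233) and the purple one (287,250) are look-alikes.
- Ebony (132,210) is black. The purple piece (123,174) is a look-alike.
- Oak is at (327,197) and maple at (381,208).

I'll confirm these in an enlarged crop.

Run:
```python
import cv2, numpy as np
t=cv2.imread("pics/top0.png"); s=cv2.imread("pics/side0.png")
a=cv2.resize(t[120:270,100:400],None,fx=2.6,fy=2.6,interpolation=cv2.INTER_CUBIC)
cv2.imwrite("pics/crop_top.png",a)
b=cv2.resize(s[90:384,150:410],None,fx=2,fy=2,interpolation=cv2.INTER_CUBIC)
cv2.imwrite("pics/crop_side.png",b)
```

```text
(no output)
```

View pics/crop_top.png

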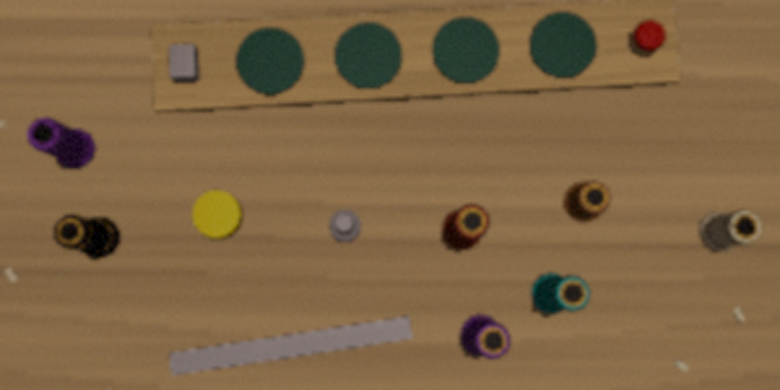

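View pics/crop_side.png

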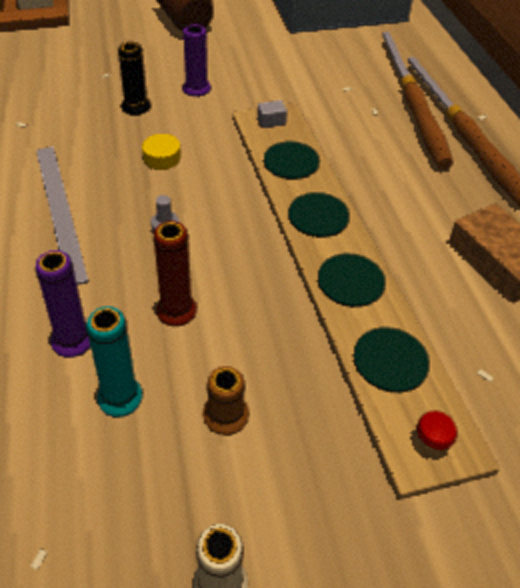

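The crop confirms it: cherry at top (281,205), with ring (280.7,205); oak (328.5,195.5); maple (386,207) and ebony (126.5,208.5), which is black beside the purple piece. Next I'll measure positions in both views.

```bash
cat > h.py <<'E'
import cv2, numpy as np
from bench import monitor, viewer, job
def ray(c,uv):
    d=np.linalg.inv(c["K"])@np.array([uv[0],uv[1],1.0]); return -c["R"].T@c["t"], c["R"].T@d
def onplane(c,uv,z):
    o,d=ray(c,uv); return o+d*(z-o[2])/d[2]
def proj(c,X):
    p=c["K"]@(c["R"]@np.asarray(X)+c["t"]); return p[:2]/p[2]
def tri(c1,a,c2,b):
    o1,d1=ray(c1,a);o2,d2=ray(c2,b)
    s=np.linalg.lstsq(np.c_[d1,-d2],o2-o1,rcond=None)[0]
    p,q=o1+s[0]*d1,o2+s[1]*d2
    return (p+q)/2,np.linalg.norm(p-q)
def comps(mask,mn=20):
    n,l,st,ce=cv2.connectedComponentsWithStats(mask.astype(np.uint8))
    return [(ce[i].round(2),st[i].tolist()) for i in range(1,n) if st[i][4]>=mn]
E
python3 - <<'E'
from h import *
t=cv2.imread("pics/top0.png"); s=cv2.imread("pics/side0.png")
ct,cs=viewer.calibration("top"),viewer.calibration("side")
def bore(img,x,y,w):
    p=img[y-w:y+w+1,x-w:x+w+1].astype(int).max(2)
    return p
hs=dict(oak=.055,maple=.075,ebony=.095,cherry=.115)
seed=dict(oak=((328,196),(263,279)),maple=((386,207),(260,362)),ebony=((126,208),(215,114)),cherry=((281,205),(236,206)))
for k,(a,b) in seed.items():
    r=[]
    for img,(x,y),w in ((t,a,9),(s,b,14)):
        hsv=cv2.cvtColor(img,cv2.COLOR_BGR2HSV)
        big=cv2.resize(img[y-w:y+w+1,x-w:x+w+1],None,fx=12,fy=12,interpolation=cv2.INTER_NEAREST); cv2.imwrite(f"pics/z_{k}_{'t' if img is t else 's'}.png",big)
        v=img[...,2].astype(int); m=(v<60)
        n,l,st,ce=cv2.connectedComponentsWithStats(m.astype(np.uint8))
        lab=l[y,x]; r.append(ce[lab] if lab else np.array((x,y),float)); print(k,r[-1].round(1),st[lab] if lab else None)
    X,e=tri(ct,r[0],cs,r[1]); print('  tri',X.round(4),'gap',round(e,4),'expected h',hs[k],'topplane',onplane(ct,r[0],hs[k]).round(4),'sideplane',onplane(cs,r[1],hs[k]).round(4))
for n,img,c in(("top",t,ct),("side",s,cs)):
    hsv=cv2.cvtColor(img,cv2.COLOR_BGR2HSV)
    g=cv2.inRange(hsv,(65,80,20),(95,255,110))>0
    for ce,st in comps(g,150): print(n,'green',ce,st,onplane(c,ce,.016).round(4))
    y=cv2.inRange(hsv,(25,150,100),(33,255,255))>0
    for ce,st in comps(y,60): print(n,'wax',ce,st,onplane(c,ce,.018).round(4))
    y=(cv2.inRange(hsv,(0,200,120),(4,255,255))>0)
    for ce,st in comps(y,40): print(n,'red',ce,st,onplane(c,ce,.035).round(4))
for nm,z,uv in (("lathe",.046,(232,206)),("turq",.115,(319.7,232.4)),("purp1",.115,(289.5,251)),("purp2",.095,(116.8,171))): print(nm,onplane(ct,uv,z).round(3))
import glob
ims=[cv2.resize(cv2.imread(f"pics/z_{k}_{q}.png"),(190,190)) for q in 'ts' for k in hs]
cv2.imwrite("pics/z.png",np.vstack([np.hstack(ims[:4]),np.hstack(ims[4:])]))
E
```

```text
oak [328.4 195.2] [326 193   6   5  23]
oak [262.4 279.7] [258 276  10   9  67]
  tri [ 0.4743 -0.1739  0.0519] gap 0.0027 expected h 0.055 topplane [ 0.4754 -0.1733  0.055 ] sideplane [ 0.4726 -0.176   0.055 ]
maple [386.3 206.7] [384 204   6   6  29]
maple [259.3 362.1] [254 356  12  14 127]
  tri [ 0.4444 -0.3121  0.0718] gap 0.0028 expected h 0.075 topplane [ 0.4456 -0.3109  0.075 ] sideplane [ 0.4429 -0.3133  0.075 ]
ebony [126.5 208.4] [124 206   6   6  31]
ebony [216.1 130.1] [209 112  16  36 384]
  tri [0.4396 0.3367 0.0265] gap 0.0068 expected h 0.095 topplane [0.4386 0.315  0.095 ] sideplane [0.4333 0.2308 0.095 ]
cherry [281.2 204.7] [279 202   6   6  25]
cherry [234.6 205.4] [231 203   9   6  43]
  tri [ 0.4457 -0.0495  0.1124] gap 0.0026 expected h 0.115 topplane [ 0.4468 -0.0493  0.115 ] sideplane [ 0.4443 -0.0522  0.115 ]
top green [464.41  60.21] [436, 15, 76, 94, 2769] [ 0.8553 -0.5685  0.016 ]
top green [316.05 136.93] [305, 126, 23, 23, 427] [ 0.6352 -0.1525  0.016 ]
top green [278.63 139.02] [267, 128, 24, 23, 423] [ 0.6288 -0.0526  0.016 ]
top green [241.09 141.02] [230, 130, 23, 23, 422] [0.6227 0.047  0.016 ]
top green [203.32 143.01] [192, 132, 24, 24, 436] [0.6167 0.1466 0.016 ]
top wax [183.06 202.04] [175, 194, 17, 18, 244] [0.4603 0.1955 0.018 ]
top red [350.09 132.58] [346, 129, 9, 8, 55] [ 0.6425 -0.2388  0.035 ]
side green [295.24 169.8 ] [282, 162, 27, 17, 359] [0.6135 0.1396 0.016 ]
side green [308.92 197.04] [295, 187, 29, 21, 473] [0.6198 0.0404 0.016 ]
side green [325.24 229.71] [309, 218, 33, 25, 625] [ 0.6259 -0.0589  0.016 ]
side green [207.11 275.84] [193, 250, 28, 48, 791] [ 0.3788 -0.1251  0.016 ]
side green [345.19 269.52] [327, 255, 37, 30, 866] [ 0.6322 -0.1581  0.016 ]
side red [368.79 303.37] [360, 296, 18, 16, 213] [ 0.6397 -0.2395  0.035 ]
lathe [0.448 0.068 0.046]
turq [ 0.383 -0.138  0.115]
purp1 [ 0.34  -0.067  0.115]
purp2 [0.528 0.342 0.095]
```

View pics/z.png

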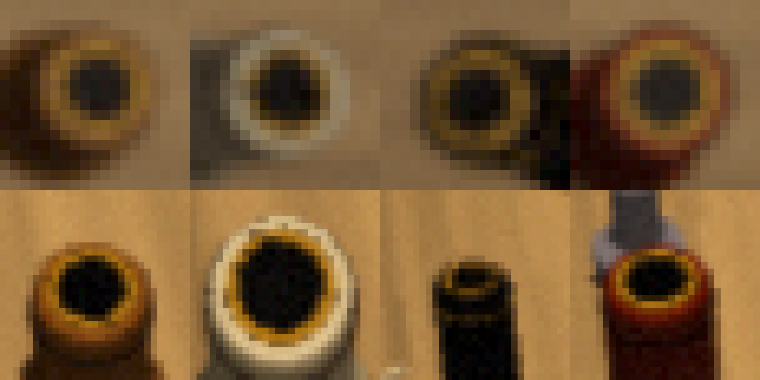

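Triangulated heights agree with the given ones to within 3 mm, and pad spacing is 100 mm. The two views disagree by 3–7 mm in position, so I'll refine with the wrist camera. First I'll turn the tool so its axes line up with the world axes and head out.

Emit:
drive_tool:
  commands:
    - {"linear": [-0.06,0,0],"dr": [0,0,-8.5],"jaw": 0}
    - {"linear": [-0.06,0,0],"dr": [0,0,-8.5],"jaw": 0}
    - {"linear": [-0.05,-0.06,0],"dr": [0,0,0],"jaw": 0}
    - {"linear": [-0.05,-0.06,0],"dr": [0,0,0],"jaw": 0}

```text
clock: 0.65
tcp_pos: [0.3923, 0.527, 0.228]
orientation: [0.036, -3.137, 0.002]
contact_force: [0.4, 0.1, -0.5]
grip_width: 0.0854
```

Emit:
drive_tool:
  commands:
    - {"linear": [-0.03,-0.06,0],"dr": [0,0,1.3],"jaw": 0}
    - {"linear": [-0.03,-0.06,0],"dr": [0,0,0],"jaw": 0}
    - {"linear": [-0.03,-0.06,-0.01],"dr": [0,0,0],"jaw": 0}
    - {"linear": [0,-0.06,-0.01],"dr": [0,0,0],"jaw": 0}
    - {"linear": [0,-0.06,0],"dr": [0,0,0],"jaw": 0}
    - {"linear": [0,-0.06,0],"dr": [0,0,0],"jaw": 0}
    - {"linear": [0,-0.06,0],"dr": [0,0,0],"jaw": 0}
    - {"linear": [0,-0.06,0],"dr": [0,0,0],"jaw": 0}

```text
clock: 1.65
tcp_pos: [0.4769, 0.0497, 0.2467]
orientation: [-0.009, -3.138, 0.005]
contact_force: [0.9, -0.4, 0.2]
grip_width: 0.0856
```

Emit:
drive_tool:
  commands:
    - {"linear": [0,-0.06,0],"dr": [0,0,0],"jaw": 0}
    - {"linear": [0,-0.06,0],"dr": [0,0,0],"jaw": 0}
    - {"linear": [0,-0.06,0],"dr": [0,0,0],"jaw": 0}
    - {"linear": [0,-0.04,0],"dr": [0,0,0],"jaw": 0}
    - {"linear": [0,0,0],"dr": [0,0,0],"jaw": 0}

```text
clock: 2.28
tcp_pos: [0.4728, -0.1828, 0.2479]
orientation: [-0.022, -3.14, 0.007]
contact_force: [-0.1, -0.4, -0.4]
grip_width: 0.0856
```

Run:
```python
from h import *
o=monitor.get_obs(); c=viewer.calibration("wrist"); 
im=cv2.cvtColor(viewer.grab_frame("wrist"),cv2.COLOR_RGB2BGR); cv2.imwrite("pics/w1.png",im)
np.savez("w1.npz",**c); print(o["clock"],o["tcp_pos"],o["orientation"],o["joints"].round(2), (-c["R"].T@c["t"]).round(3))
```

```text
2.275 [ 0.47276062 -0.18276695  0.24788044] [-0.02239639 -3.13962995  0.00664677] [-0.1   0.18  0.4   1.95 -0.08  1.02  1.88] [ 0.387 -0.18   0.39 ]
```

View pics/w1.png

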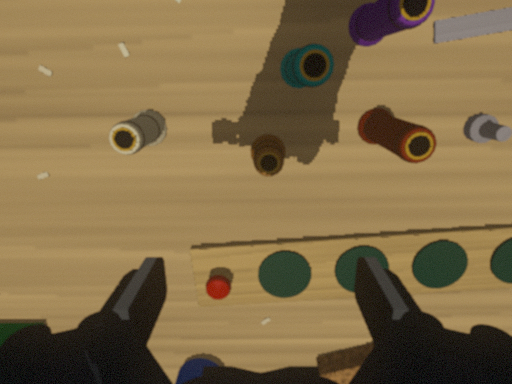

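The wrist view shows oak's bore at (268,161), maple's at (125,138) and cherry's at (419,146). The knob is at (218,287) and pad_d at (285,273). I'll compute positions from this.

Run:
```python
from h import *
im=cv2.imread("pics/w1.png"); c=dict(np.load("w1.npz"))
v=im[...,2].astype(int); l=cv2.connectedComponentsWithStats((v<55).astype(np.uint8))
for k,(x,y),h in (("oak",(268,161),.055),("maple",(125,138),.075),("cherry",(419,146),.115)):
    i=l[1][y,x]; print(k,l[3][i].round(1),l[2][i],onplane(c,l[3][i] if i else (x,y),h).round(4))
hsv=cv2.cvtColor(im,cv2.COLOR_BGR2HSV)
for ce,st in comps(cv2.inRange(hsv,(65,80,20),(95,255,140))>0,500): print(ce,st,onplane(c,ce,.016).round(4))
for ce,st in comps(cv2.inRange(hsv,(0,180,100),(6,255,255))>0,100): print('red',ce,st,onplane(c,ce,.035).round(4))
```

```text
oak [268.4 162.4] [261 155  16  16 203] [ 0.4719 -0.1743  0.055 ]
maple [123.3 138.8] [116 132  16  15 178] [ 0.4419 -0.3123  0.075 ]
cherry [418.9 145.4] [410 137  19  18 268] [ 0.4438 -0.0502  0.115 ]
[300.91  66.92] [281, 44, 53, 44, 953] [ 0.3791 -0.1389  0.016 ]
red [217.48 287.92] [207, 279, 22, 20, 325] [ 0.6376 -0.2388  0.035 ]
```

Run:
```python
from h import *
im=cv2.imread("pics/w1.png"); c=dict(np.load("w1.npz"))
hsv=cv2.cvtColor(im,cv2.COLOR_BGR2HSV); print(hsv[273,285],hsv[262,440])
for ce,st in comps(cv2.inRange(hsv,(60,60,20),(95,255,140))>0,100): print(ce,st,onplane(c,ce,.016).round(4))
```

```text
[62 71 65] [ 61 113  61]
[301.25  66.7 ] [281, 44, 53, 44, 1013] [ 0.3788 -0.1385  0.016 ]
[437.99 266.6 ] [414, 243, 52, 44, 1234] [0.6221 0.0429 0.016 ]
[503.43 263.56] [492, 242, 20, 40, 393] [0.6186 0.1255 0.016 ]
[355.16 265.95] [336, 247, 51, 43, 526] [ 0.6198 -0.0633  0.016 ]
[291.94 263.65] [272, 252, 37, 27, 284] [ 0.6155 -0.1444  0.016 ]
[290.58 281.14] [277, 267, 29, 27, 175] [ 0.6416 -0.1458  0.016 ]
```

Run:
```python
from h import *
im=cv2.imread("pics/w1.png").astype(int); c=dict(np.load("w1.npz"))
m=(im[...,1]>im[...,2]+4)&(im.max(2)<110)
m=cv2.morphologyEx(m.astype(np.uint8),cv2.MORPH_CLOSE,np.ones((3,3),np.uint8))
for ce,st in comps(m,300): print(ce,st,onplane(c,ce,.016).round(4))
```

```text
[302.02  66.64] [280, 44, 54, 44, 1122] [ 0.3788 -0.1377  0.016 ]
[503.04 261.75] [491, 239, 21, 43, 650] [0.6159 0.1244 0.016 ]
[439.49 263.85] [413, 241, 54, 47, 1915] [0.618  0.0442 0.016 ]
[355.46 264.5 ] [336, 246, 52, 45, 1009] [ 0.6177 -0.0631  0.016 ]
[284.25 273.81] [259, 252, 51, 45, 1819] [ 0.6305 -0.1541  0.016 ]
[ 11.7  329.55] [0, 323, 43, 25, 372] [ 0.7157 -0.5319  0.016 ]
[ 23.04 372.8 ] [0, 358, 62, 26, 613] [ 0.7939 -0.5354  0.016 ]
[191.94 370.12] [177, 359, 37, 25, 431] [ 0.7912 -0.2871  0.016 ]
[423.17 374.6 ] [391, 359, 65, 25, 532] [0.803  0.0499 0.016 ]
[108.26 375.24] [83, 361, 45, 23, 315] [ 0.7998 -0.4109  0.016 ]
```

All three views agree: oak is at about (0.473, -0.174) and pad_d at about (0.632, -0.155), each within 3 mm, against a 14 mm margin. Descending on oak.

Emit:
drive_tool:
  commands:
    - {"linear": [0,0.004,0.06],"dr": [0,0,0.5],"jaw": 0}
    - {"linear": [0,0.004,0.06],"dr": [0,0,0],"jaw": 0}
    - {"linear": [0,0,0.06],"dr": [0,0,0],"jaw": 0}
    - {"linear": [0,0,0.02],"dr": [0,0,0],"jaw": 0}
    - {"linear": [0,0,0],"dr": [0,0,0],"jaw": 0}

```text
clock: 2.95
tcp_pos: [0.477, -0.1645, 0.0431]
orientation: [0.015, 3.139, 0.001]
contact_force: [0.1, -0.1, 0.1]
grip_width: 0.0854
```

Emit:
drive_tool:
  commands:
    - {"linear": [0.004,-0.01,0.012],"dr": [0,0,0],"jaw": 0}
    - {"linear": [0,0,0.012],"dr": [0,0,0],"jaw": 0}
    - {"linear": [0,0,0],"dr": [0,0,0],"jaw": 0}

```text
clock: 3.32
tcp_pos: [0.4748, -0.1742, 0.0198]
orientation: [0.012, 3.135, 0.002]
contact_force: [-0.5, -0.2, -0.2]
grip_width: 0.0852
```

Run:
```python
from h import *
o=monitor.get_obs(); print(o["clock"],o["tcp_pos"],o["qvel"].round(3))
im=cv2.cvtColor(viewer.grab_frame("wrist"),cv2.COLOR_RGB2BGR); cv2.imwrite("pics/w2.png",im)
print(monitor.get_obs()["tcp_pos"])
```

```text
3.325 [ 0.47475032 -0.17422974  0.01983351] [ 0.004 -0.018  0.009 -0.007  0.003  0.001 -0.   ]
[ 0.47500091 -0.17455352  0.02024726]
```

View pics/w2.png

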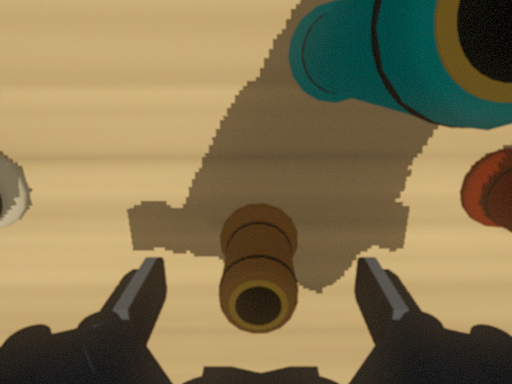

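Oak is centred between the fingers: its stem is at column 259, and the fingers are at 150 and 368. Closing gently, then lifting.

Emit:
drive_tool:
  commands:
    - {"linear": [0,0,0],"dr": [0,0,0],"jaw": 0.4}
    - {"linear": [0,0,0],"dr": [0,0,0],"jaw": 0.6}
    - {"linear": [0,0,0],"dr": [0,0,0],"jaw": 0.8}
    - {"linear": [0,0,0],"dr": [0,0,0],"jaw": 1}
    - {"linear": [0,0,0],"dr": [0,0,0],"jaw": 1}
  force: 30

```text
clock: 4.0
tcp_pos: [0.4761, -0.1747, 0.0216]
orientation: [0.012, 3.132, 0.0]
contact_force: [-0.5, 0.4, -1.3]
grip_width: 0.0312
```

Run:
```python
from h import *
o=monitor.get_obs(); c=viewer.calibration("wrist"); print(o["clock"],o["tcp_pos"],o["contact_force"],o["grip_width"],onplane(c,(258,305),.055))
im=cv2.cvtColor(viewer.grab_frame("wrist"),cv2.COLOR_RGB2BGR); cv2.imwrite("pics/w3.png",im)
```

```text
4.0 [ 0.47608759 -0.17468188  0.02156019] [-0.49122808  0.37371711 -1.34735421] 0.031161826430364213 [ 0.47465779 -0.17469715  0.055     ]
```

View pics/w3.png

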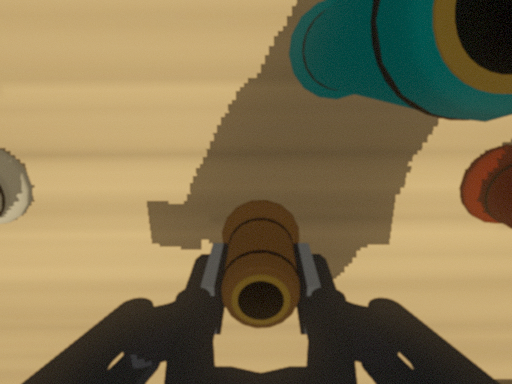

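Emit:
drive_tool:
  commands:
    - {"linear": [0,0,-0.03],"dr": [0,0.5,0],"jaw": 1}
    - {"linear": [0,0,-0.05],"dr": [0,0,0],"jaw": 1}
    - {"linear": [-0.05,0.006,-0.01],"dr": [0,0,0],"jaw": 1}
    - {"linear": [-0.05,0.006,0],"dr": [0,0,0],"jaw": 1}
    - {"linear": [-0.04,0.006,0],"dr": [0,0,0],"jaw": 1}
    - {"linear": [-0.01,0,0],"dr": [0,0,0],"jaw": 1}
    - {"linear": [0,0,0],"dr": [0,0,0],"jaw": 1}

```text
clock: 4.92
tcp_pos: [0.6275, -0.1574, 0.1133]
orientation: [-0.014, -3.139, -0.002]
contact_force: [-0.5, -1.0, -0.8]
grip_width: 0.0311
```

```bash
cat > look.py <<'E'
import sys
from h import *
o=monitor.get_obs(); c=viewer.calibration("wrist")
from scipy.spatial.transform import Rotation as R
Rm=R.from_rotvec(o["orientation"]).as_matrix(); D=np.diag([-1,1,-1.])
e=R.from_matrix(Rm.T@D).as_rotvec(degrees=True)
print(round(o["clock"],2),"tcp",o["tcp_pos"].round(4),"F",o["contact_force"].round(1),"w",round(o["grip_width"],4),"corr dr(tool)",e.round(2),"j",o["joints"].round(2))
for n in sys.argv[2:]:
    cv2.imwrite(f"pics/{sys.argv[1]}_{n}.png",cv2.cvtColor(viewer.grab_frame(n),cv2.COLOR_RGB2BGR))
    if n=="wrist": np.savez(f"{sys.argv[1]}.npz",**c)
E
python3 look.py p1 wrist
```

```text
4.92 tcp [ 0.6275 -0.1574  0.1133] F [-0.5 -1.  -0.8] w 0.0311 corr dr(tool) [ 0.07 -0.14 -0.53] j [-0.09  0.58  0.33  1.74 -0.24  0.87  1.91]
```

View pics/p1_wrist.png

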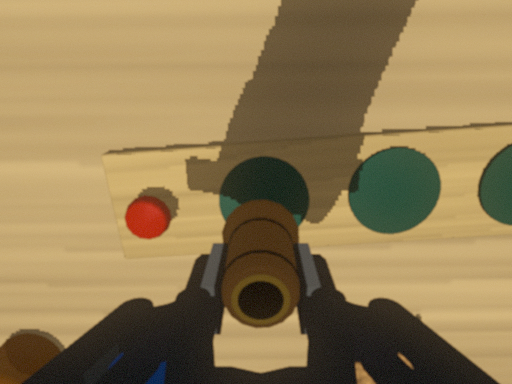

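The wrist view shows pad_d under oak (columns 220–309, top edge at row 156), pad_c at (394,190) and the knob at (148,217). I'll cast the rays.

Run:
```python
from h import *
c=dict(np.load("p1.npz"))
im=cv2.imread("pics/p1_wrist.png").astype(int)
m=((im[...,1]>im[...,2]+8)).astype(np.uint8)
for ce,st in comps(m,600): print(ce,st,onplane(c,ce,.016).round(4))
print('D row',onplane(c,(264.5,195),.016),'top edge',onplane(c,(264.5,156),.016))
print('oak top at held height',onplane(c,(260,299),.0917+.055))
```

```text
[498.42 187.67] [480, 146, 32, 78, 1803] [0.6237 0.0239 0.016 ]
[394.55 190.04] [349, 148, 91, 85, 5912] [ 0.6248 -0.0546  0.016 ]
[276.33 184.85] [234, 158, 74, 67, 1976] [ 0.6198 -0.1443  0.016 ]
D row [ 0.62780189 -0.15322539  0.016     ] top edge [ 0.59744449 -0.15306225  0.016     ]
oak top at held height [ 0.62366407 -0.15666485  0.1467    ]
```

Emit:
drive_tool:
  commands:
    - {"linear": [-0.006,0.003,0.03],"dr": [0,0,-0.5],"jaw": 1}
    - {"linear": [0,0,0.03],"dr": [0,0,0],"jaw": 1}
    - {"linear": [0,0,0.005],"dr": [0,0,0],"jaw": 1}
    - {"linear": [0,0,0.0],"dr": [0,0,0],"jaw": 1}

```text
clock: 5.48
tcp_pos: [0.6282, -0.1567, 0.0481]
orientation: [-0.008, -3.137, -0.002]
contact_force: [-0.7, 0.1, 0.1]
grip_width: 0.0313
```

```bash
python3 look.py p2
```

```text
5.47 tcp [ 0.6282 -0.1567  0.0481] F [-0.7  0.1  0.1] w 0.0313 corr dr(tool) [ 0.08 -0.28 -0.29] j [-0.07  0.66  0.3   1.77 -0.27  0.76  1.94]
```

Emit:
drive_tool:
  commands:
    - {"linear": [-0.006,0.003,0.002],"dr": [0,-0.3,0],"jaw": 1}
    - {"linear": [0,0,0.004],"dr": [0,0,0],"jaw": 1}
    - {"linear": [0,0,0.002],"dr": [0,0,0],"jaw": 1}

```text
clock: 5.85
tcp_pos: [0.6359, -0.1541, 0.0426]
orientation: [0.009, 3.137, 0.001]
contact_force: [-0.4, 0.4, -1.0]
grip_width: 0.0313
```

Emit:
drive_tool:
  commands:
    - {"linear": [0.002,0,0.003],"dr": [0,0,0],"jaw": 1}
    - {"linear": [0,0,0.002],"dr": [0,0,0],"jaw": 1}

```text
clock: 6.1
tcp_pos: [0.6339, -0.1541, 0.0376]
orientation: [0.008, 3.137, 0.001]
contact_force: [-5.3, 0.3, 15.4]
grip_width: 0.031
```

Contact at the predicted height (0.0376). Releasing gradually.

Emit:
drive_tool:
  commands:
    - {"linear": [0,0,0],"dr": [0,0,0],"jaw": 1}
    - {"linear": [0,0,0],"dr": [0,0,0],"jaw": 0.55}
    - {"linear": [0,0,0],"dr": [0,0,0],"jaw": 0.4}
    - {"linear": [0,0,0],"dr": [0,0,0],"jaw": 0.2}

```text
clock: 6.6
tcp_pos: [0.634, -0.1542, 0.0376]
orientation: [0.009, 3.136, 0.001]
contact_force: [0.3, 0.3, -0.1]
grip_width: 0.0671
```

```bash
python3 look.py p3 wrist
```

```text
6.6 tcp [ 0.634  -0.1542  0.0376] F [ 0.3  0.3 -0.1] w 0.0671 corr dr(tool) [ 0.04  0.31 -0.31] j [-0.06  0.68  0.29  1.77 -0.28  0.73  1.94]
```

View pics/p3_wrist.png

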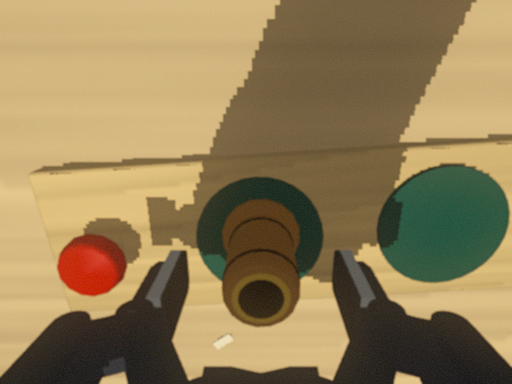

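Oak stands upright on pad_d, clear on all visible sides. On to maple.

Emit:
drive_tool:
  commands:
    - {"linear": [0,0,-0.05],"dr": [0,0.3,-0.3],"jaw": 0.1}
    - {"linear": [0,0,-0.06],"dr": [0,0,0],"jaw": 0}
    - {"linear": [0.04,-0.03,-0.03],"dr": [0,0,0],"jaw": 0}
    - {"linear": [0.05,-0.04,0],"dr": [0,0,0],"jaw": 0}
    - {"linear": [0.05,-0.04,0],"dr": [0,0,0],"jaw": 0}
    - {"linear": [0.04,-0.035,0],"dr": [0,0,0],"jaw": 0}
    - {"linear": [0,0,0],"dr": [0,0,0],"jaw": 0}

```text
clock: 7.52
tcp_pos: [0.4508, -0.303, 0.1827]
orientation: [-0.003, 3.138, -0.002]
contact_force: [0.1, 0.3, 0.1]
grip_width: 0.0855
```

```bash
python3 look.py m1 wrist
python3 - <<'E'
from h import *
im=cv2.imread("pics/m1_wrist.png"); c=dict(np.load("m1.npz"))
l=cv2.connectedComponentsWithStats((im[...,2]<50).astype(np.uint8))
for i in range(1,l[0]):
    if l[2][i][4]>80: print(l[3][i].round(1),l[2][i],onplane(c,l[3][i],.075).round(4))
E
```

```text
7.53 tcp [ 0.4508 -0.303   0.1827] F [0.1 0.3 0.1] w 0.0855 corr dr(tool) [-0.07  0.19  0.1 ] j [ 0.14  0.33  0.42  1.95 -0.17  0.9   2.22]
[465.2  94.7] [ 414   69   98   56 3971] [ 0.3784 -0.1551  0.075 ]
[247.6 179. ] [237 169  22  21 353] [ 0.4421 -0.3122  0.075 ]
[ 84.9 341.4] [    0   258   171   126 12236] [ 0.6025 -0.4672  0.075 ]
[432.1 338.7] [  350   258   162   126 12721] [ 0.5983 -0.1412  0.075 ]
[260.4 376.6] [ 185  368  151   16 1807] [ 0.6455 -0.3019  0.075 ]
```

View pics/m1_wrist.png

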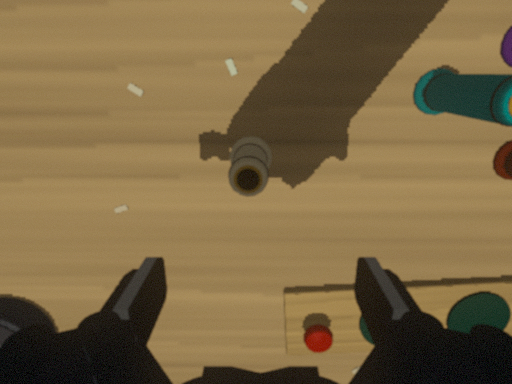

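The wrist view shows maple's bore at (248,179), which gives (0.442, -0.312) and agrees with the earlier views. Descending.

Emit:
drive_tool:
  commands:
    - {"linear": [0.007,-0.009,0.05],"dr": [0,0.2,0],"jaw": 0}
    - {"linear": [0,0,0.05],"dr": [0,0,0],"jaw": 0}
    - {"linear": [0,0,0.03],"dr": [0,0,0],"jaw": 0}
    - {"linear": [0,0,0.01],"dr": [0,0,0],"jaw": 0}
    - {"linear": [0,0,0],"dr": [0,0,0],"jaw": 0}

```text
clock: 8.2
tcp_pos: [0.4548, -0.3065, 0.0401]
orientation: [-0.023, 3.133, -0.0]
contact_force: [-0.6, 0.7, 0.8]
grip_width: 0.0853
```

```bash
python3 look.py m2 wrist
```

```text
8.2 tcp [ 0.4548 -0.3065  0.0401] F [-0.6  0.7  0.8] w 0.0853 corr dr(tool) [-0.01  0.46  0.83] j [ 0.23  0.55  0.32  2.02 -0.3   0.61  2.34]
```

View pics/m2_wrist.png

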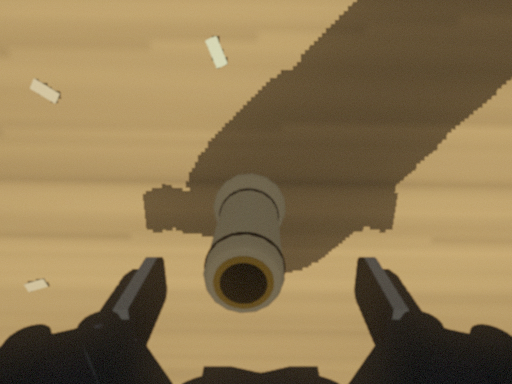

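Emit:
drive_tool:
  commands:
    - {"linear": [0.011,-0.0055,0.003],"dr": [0,0.4,0.8],"jaw": 0}
    - {"linear": [0,0,0.005],"dr": [0,0,0],"jaw": 0}
    - {"linear": [0,0,0],"dr": [0,0,0],"jaw": 0}

```text
clock: 8.62
tcp_pos: [0.4453, -0.3137, 0.0348]
orientation: [0.001, 3.136, -0.004]
contact_force: [-0.4, 0.1, 0.1]
grip_width: 0.0856
```

```bash
python3 look.py m3
```

```text
8.62 tcp [ 0.4453 -0.3137  0.0348] F [-0.4  0.1  0.1] w 0.0856 corr dr(tool) [-0.16  0.34 -0.03] j [ 0.25  0.56  0.32  2.03 -0.31  0.59  2.35]
```

Emit:
drive_tool:
  commands:
    - {"linear": [0.0015,0.0015,0.002],"dr": [0,0.3,0],"jaw": 0.3}
    - {"linear": [0,0,0],"dr": [0,0,0],"jaw": 0.5}
    - {"linear": [0,0,0],"dr": [0,0,0],"jaw": 0.7}
    - {"linear": [0,0,0],"dr": [0,0,0],"jaw": 0.9}
    - {"linear": [0,0,0],"dr": [0,0,0],"jaw": 1}
    - {"linear": [0,0,0],"dr": [0,0,0],"jaw": 1}

```text
clock: 9.38
tcp_pos: [0.4441, -0.3121, 0.0331]
orientation: [0.001, 3.14, -0.005]
contact_force: [-0.4, 0.1, 0.5]
grip_width: 0.0312
```

```bash
python3 look.py m4 wrist
```

```text
9.38 tcp [ 0.4441 -0.3121  0.0331] F [-0.4  0.1  0.5] w 0.0312 corr dr(tool) [-0.17  0.07 -0.02] j [ 0.24  0.56  0.33  2.04 -0.31  0.59  2.35]
```

View pics/m4_wrist.png

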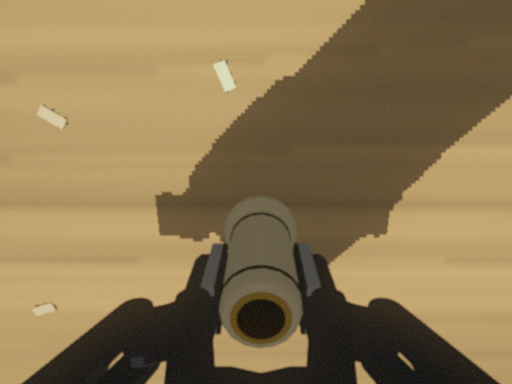

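Emit:
drive_tool:
  commands:
    - {"linear": [0,0,-0.03],"dr": [0,0,0],"jaw": 1}
    - {"linear": [0,0,-0.06],"dr": [0,0,0],"jaw": 1}
    - {"linear": [-0.03,0.05,-0.04],"dr": [0,0,0],"jaw": 1}
    - {"linear": [-0.04,0.05,0],"dr": [0,0,0],"jaw": 1}
    - {"linear": [-0.04,0.05,0],"dr": [0,0,0],"jaw": 1}
    - {"linear": [-0.04,0.05,0],"dr": [0,0,0],"jaw": 1}
    - {"linear": [-0.03,0.04,0],"dr": [0,0,0],"jaw": 1}
    - {"linear": [0,0,0],"dr": [0,0,0],"jaw": 1}

```text
clock: 10.42
tcp_pos: [0.6235, -0.0748, 0.1621]
orientation: [0.006, 3.138, -0.002]
contact_force: [0.0, 0.3, -0.8]
grip_width: 0.0312
```

```bash
python3 look.py m5 wrist
```

```text
10.43 tcp [ 0.6235 -0.0748  0.1621] F [ 0.   0.3 -0.8] w 0.0312 corr dr(tool) [-0.06  0.2  -0.23] j [-0.25  0.49  0.36  1.76 -0.21  0.93  1.77]
```

View pics/m5_wrist.png

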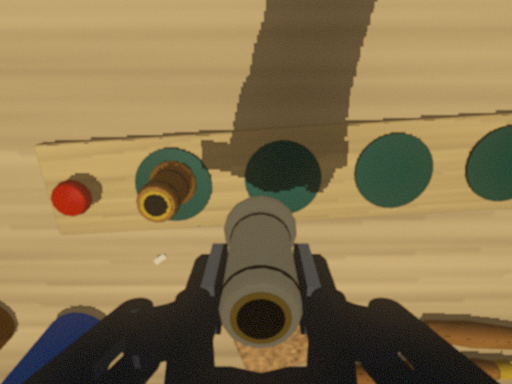

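Oak sits centred on pad_d at (174,184). Pad_c is at (283,177) and pad_b at (394,170). I'll measure these.

Run:
```python
from h import *
c=dict(np.load("m5.npz"))
for n,uv in (("B",(393.7,169.8)),("C",(283.5,177)),("D",(174,184))): print(n,onplane(c,uv,.016).round(4))
print("A", onplane(c,(503,162),.016))
```

```text
B [0.6187 0.0451 0.016 ]
C [ 0.6251 -0.0532  0.016 ]
D [ 0.6313 -0.1525  0.016 ]
A [0.61192236 0.14100724 0.016     ]
```

Emit:
drive_tool:
  commands:
    - {"linear": [-0.004,0.018,0.02],"dr": [0,0.2,0],"jaw": 1}
    - {"linear": [0,0,0.03],"dr": [0,0,0],"jaw": 1}
    - {"linear": [0,0,0.03],"dr": [0,0,0],"jaw": 1}
    - {"linear": [0,0,0.01],"dr": [0,0,0],"jaw": 1}
    - {"linear": [0,0,0],"dr": [0,0,0],"jaw": 1}

```text
clock: 11.1
tcp_pos: [0.6227, -0.0609, 0.0656]
orientation: [-0.022, -3.136, 0.004]
contact_force: [0.9, -0.4, -0.1]
grip_width: 0.0314
```

```bash
python3 look.py m6
```

```text
11.1 tcp [ 0.6227 -0.0609  0.0656] F [ 0.9 -0.4 -0.1] w 0.0314 corr dr(tool) [-0.15 -0.33 -0.79] j [-0.23  0.61  0.32  1.82 -0.26  0.76  1.77]
```

Emit:
drive_tool:
  commands:
    - {"linear": [-0.004,0.0065,0.003],"dr": [0,-0.3,-0.8],"jaw": 1}
    - {"linear": [0,0,0.005],"dr": [0,0,0],"jaw": 1}
    - {"linear": [0,0,0.003],"dr": [0,0,0],"jaw": 1}

```text
clock: 11.48
tcp_pos: [0.6287, -0.0542, 0.0563]
orientation: [-0.001, 3.138, -0.004]
contact_force: [0.8, 0.3, -1.2]
grip_width: 0.0312
```

```bash
python3 look.py m7
```

```text
11.47 tcp [ 0.6287 -0.0542  0.0563] F [ 0.8  0.3 -1.2] w 0.0312 corr dr(tool) [-0.14  0.23  0.04] j [-0.24  0.63  0.31  1.81 -0.26  0.74  1.78]
```

Emit:
drive_tool:
  commands:
    - {"linear": [0.001,0,0.004],"dr": [0,0.2,0],"jaw": 1}
    - {"linear": [0,0,0.002],"dr": [0,0,0],"jaw": 1}

```text
clock: 11.72
tcp_pos: [0.628, -0.0543, 0.0504]
orientation: [-0.001, 3.141, -0.004]
contact_force: [0.6, 0.2, -0.8]
grip_width: 0.0314
```

Emit:
drive_tool:
  commands:
    - {"linear": [0,0,0.0015],"dr": [0,0,0],"jaw": 1}
    - {"linear": [0,0,0],"dr": [0,0,0],"jaw": 1}

```text
clock: 11.98
tcp_pos: [0.6282, -0.0544, 0.0492]
orientation: [-0.0, 3.14, -0.004]
contact_force: [-0.3, 1.0, -0.4]
grip_width: 0.0313
```

Emit:
drive_tool:
  commands:
    - {"linear": [0,0,0.001],"dr": [0,0,0],"jaw": 1}

```text
clock: 12.1
tcp_pos: [0.6284, -0.0546, 0.0491]
orientation: [0.0, 3.14, -0.003]
contact_force: [-3.3, -0.2, 13.7]
grip_width: 0.0312
```

Contact at 0.0491, as predicted. Releasing.

Emit:
drive_tool:
  commands:
    - {"linear": [0,0,0],"dr": [0,0,0],"jaw": 1}
    - {"linear": [0,0,0],"dr": [0,0,0],"jaw": 0.55}
    - {"linear": [0,0,0],"dr": [0,0,0],"jaw": 0.4}
    - {"linear": [0,0,0],"dr": [0,0,0],"jaw": 0.3}

```text
clock: 12.6
tcp_pos: [0.6286, -0.0547, 0.049]
orientation: [0.0, 3.139, -0.003]
contact_force: [0.3, 0.7, -0.9]
grip_width: 0.0595
```

```bash
python3 look.py m8 wrist
```

```text
12.6 tcp [ 0.6286 -0.0547  0.049 ] F [ 0.3  0.7 -0.9] w 0.0595 corr dr(tool) [-0.13  0.13 -0.01] j [-0.23  0.64  0.3   1.82 -0.27  0.73  1.78]
```

View pics/m8_wrist.png

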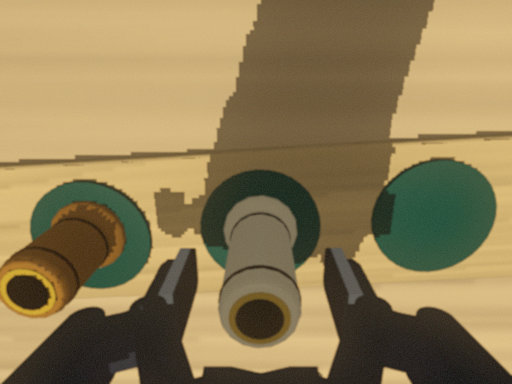

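Maple stands centred on pad_c (pad 201–320, foot around column 260). Now to ebony.

Emit:
drive_tool:
  commands:
    - {"linear": [0,0,-0.05],"dr": [0,0,0],"jaw": 0.2}
    - {"linear": [0,0,-0.06],"dr": [0,0,0],"jaw": 0}
    - {"linear": [0.02,0.04,-0.05],"dr": [0,0,0],"jaw": 0}
    - {"linear": [0.03,0.055,0],"dr": [0,0,0],"jaw": 0}
    - {"linear": [0.03,0.055,0],"dr": [0,0,0],"jaw": 0}
    - {"linear": [0.03,0.055,0],"dr": [0,0,0],"jaw": 0}
    - {"linear": [0.03,0.055,0],"dr": [0,0,0],"jaw": 0}
    - {"linear": [0.02,0.05,0],"dr": [0,0,0],"jaw": 0}

```text
clock: 13.65
tcp_pos: [0.4708, 0.254, 0.2098]
orientation: [0.016, 3.135, -0.002]
contact_force: [1.3, 0.1, 0.7]
grip_width: 0.0853
```

Emit:
drive_tool:
  commands:
    - {"linear": [0.01,0.03,0],"dr": [0,0,0],"jaw": 0}
    - {"linear": [0,0,0],"dr": [0,0,0],"jaw": 0}

```text
clock: 13.9
tcp_pos: [0.4578, 0.2901, 0.2097]
orientation: [0.002, 3.136, 0.001]
contact_force: [0.9, 0.6, 0.2]
grip_width: 0.0853
```

```bash
python3 look.py e1 wrist
python3 - <<'E'
from h import *
im=cv2.imread("pics/e1_wrist.png"); c=dict(np.load("e1.npz"))
l=cv2.connectedComponentsWithStats((im[...,2]<50).astype(np.uint8))
for i in range(1,l[0]):
    if l[2][i][4]>80: print(l[3][i].round(1),l[2][i],onplane(c,l[3][i],.095).round(4))
E
```

```text
13.9 tcp [0.4578 0.2901 0.2097] F [0.9 0.6 0.2] w 0.0853 corr dr(tool) [ 0.03  0.33 -0.08] j [-0.9   0.28  0.26  1.92 -0.08  0.95  0.97]
[283.2 139.2] [ 263  118   46   58 1184] [0.4194 0.3088 0.095 ]
[290.  159.2] [280 149  21  21 358] [0.4353 0.3145 0.095 ]
[484.1 211.2] [453 203  59  19 355] [0.48   0.4773 0.095 ]
[448.1 248.6] [435 221  26  54 514] [0.5151 0.4539 0.095 ]
[319.4 258.9] [311 252  18  16 196] [0.5251 0.3428 0.095 ]
[ 93.  342.3] [    0   259   171   125 11314] [0.6171 0.1286 0.095 ]
[425.3 343.7] [  350   259   162   125 10574] [0.6196 0.4511 0.095 ]
[ 56.6 291.9] [  28  268   58   49 2137] [0.5591 0.1052 0.095 ]
[  1.7 301.3] [  0 289   6  24  93] [0.5693 0.0525 0.095 ]
[260.3 376.6] [ 185  368  151   16 1790] [0.6614 0.2907 0.095 ]
```

View pics/e1_wrist.png

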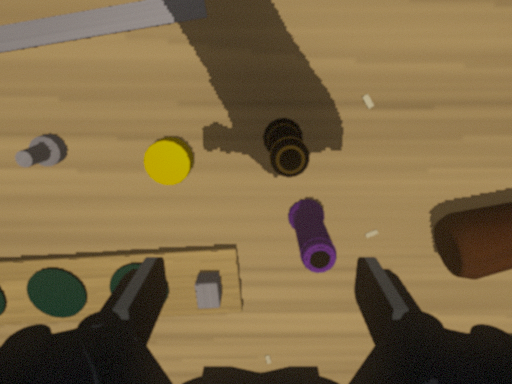

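The wrist view shows ebony's ring at (290,159), black, giving (0.436, 0.3145), with the purple look-alike separate at (319,259). Aligning, then descending.

Emit:
drive_tool:
  commands:
    - {"linear": [0.02,0.022,0],"dr": [0,0.3,0],"jaw": 0}
    - {"linear": [0,0,0.02],"dr": [0,0,0],"jaw": 0}
    - {"linear": [0,0,0.03],"dr": [0,0,0],"jaw": 0}
    - {"linear": [0,0,0],"dr": [0,0,0],"jaw": 0}

```text
clock: 14.45
tcp_pos: [0.4419, 0.3045, 0.1592]
orientation: [0.021, 3.139, -0.003]
contact_force: [-0.7, -0.6, 0.9]
grip_width: 0.0858
```

```bash
python3 look.py e2
```

```text
14.45 tcp [0.4419 0.3045 0.1592] F [-0.7 -0.6  0.9] w 0.0858 corr dr(tool) [-0.11  0.16 -0.78] j [-0.92  0.34  0.24  1.97 -0.1   0.84  0.93]
```

Emit:
drive_tool:
  commands:
    - {"linear": [0.005,0.01,0.01],"dr": [0,0.1,-0.7],"jaw": 0}
    - {"linear": [0,0,0.04],"dr": [0,0,0],"jaw": 0}
    - {"linear": [0,0,0.04],"dr": [0,0,0],"jaw": 0}
    - {"linear": [0,0,0.01],"dr": [0,0,0],"jaw": 0}
    - {"linear": [0,0,0],"dr": [0,0,0],"jaw": 0}

```text
clock: 15.08
tcp_pos: [0.4413, 0.3176, 0.0612]
orientation: [0.004, 3.134, 0.007]
contact_force: [0.9, -0.6, 0.2]
grip_width: 0.0851
```

```bash
python3 look.py e3 wrist
```

```text
15.07 tcp [0.4413 0.3176 0.0612] F [ 0.9 -0.6  0.2] w 0.0851 corr dr(tool) [ 0.27  0.43 -0.15] j [-0.89  0.49  0.2   2.02 -0.15  0.63  0.97]
```

View pics/e3_wrist.png

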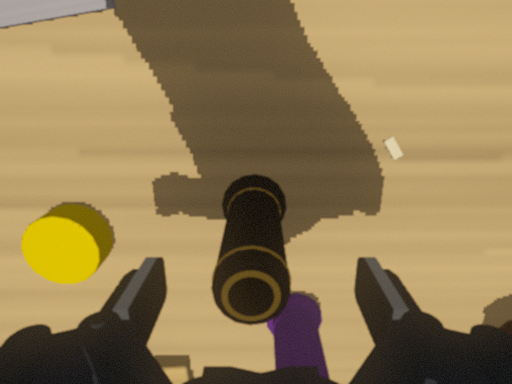

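Emit:
drive_tool:
  commands:
    - {"linear": [0.004,-0.003,0.004],"dr": [0.2,0.4,0],"jaw": 0}
    - {"linear": [0,0,0.01],"dr": [0,0,0],"jaw": 0}
    - {"linear": [0,0,0.004],"dr": [0,0,0],"jaw": 0}
    - {"linear": [0,0,0],"dr": [0,0,0],"jaw": 0}

```text
clock: 15.62
tcp_pos: [0.4388, 0.316, 0.0454]
orientation: [0.004, 3.137, 0.008]
contact_force: [-0.6, -0.4, 0.3]
grip_width: 0.0855
```

```bash
python3 look.py e4
```

```text
15.62 tcp [0.4388 0.316  0.0454] F [-0.6 -0.4  0.3] w 0.0855 corr dr(tool) [ 0.3   0.25 -0.15] j [-0.89  0.52  0.19  2.03 -0.16  0.6   0.98]
```

Emit:
drive_tool:
  commands:
    - {"linear": [0.0015,-0.0015,0.003],"dr": [0.3,0.3,0],"jaw": 0.3}
    - {"linear": [0,0,0],"dr": [0,0,0],"jaw": 0.5}
    - {"linear": [0,0,0],"dr": [0,0,0],"jaw": 0.65}
    - {"linear": [0,0,0],"dr": [0,0,0],"jaw": 0.8}
    - {"linear": [0,0,0],"dr": [0,0,0],"jaw": 1}
    - {"linear": [0,0,0],"dr": [0,0,0],"jaw": 1}

```text
clock: 16.38
tcp_pos: [0.4374, 0.3145, 0.0424]
orientation: [-0.004, -3.141, 0.0]
contact_force: [-0.2, 0.7, -0.4]
grip_width: 0.0317
```

```bash
python3 look.py e5 wrist
```

```text
16.38 tcp [0.4374 0.3145 0.0424] F [-0.2  0.7 -0.4] w 0.0317 corr dr(tool) [-0.01 -0.06 -0.15] j [-0.88  0.52  0.18  2.03 -0.16  0.6   0.98]
```

View pics/e5_wrist.png

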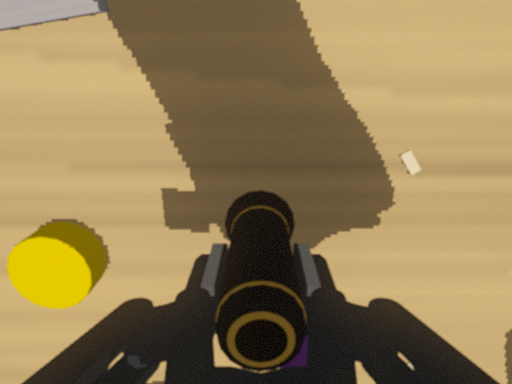

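Emit:
drive_tool:
  commands:
    - {"linear": [0,0,-0.03],"dr": [0,0,0],"jaw": 1}
    - {"linear": [0,0,-0.06],"dr": [0,0,0],"jaw": 1}
    - {"linear": [0,0,-0.05],"dr": [0,0,0],"jaw": 1}
    - {"linear": [-0.03,-0.05,0],"dr": [0,0,0],"jaw": 1}
    - {"linear": [-0.04,-0.05,0],"dr": [0,0,0],"jaw": 1}
    - {"linear": [-0.04,-0.05,0],"dr": [0,0,0],"jaw": 1}
    - {"linear": [-0.03,-0.05,0],"dr": [0,0,0],"jaw": 1}
    - {"linear": [-0.02,-0.03,0],"dr": [0,0,0],"jaw": 1}

```text
clock: 17.42
tcp_pos: [0.5993, 0.0847, 0.1868]
orientation: [0.014, -3.141, -0.002]
contact_force: [0.5, 1.3, -1.4]
grip_width: 0.031
```

```bash
python3 look.py e6
```

```text
17.43 tcp [0.5993 0.0847 0.1868] F [ 0.5  1.3 -1.4] w 0.031 corr dr(tool) [ 0.06 -0.03  0.51] j [-0.5   0.42  0.34  1.79 -0.17  0.96  1.49]
```

Emit:
drive_tool:
  commands:
    - {"linear": [-0.018,-0.03,0],"dr": [0,0,0.5],"jaw": 1}
    - {"linear": [0,0,0.03],"dr": [0,0,0],"jaw": 1}
    - {"linear": [0,0,0.02],"dr": [0,0,0],"jaw": 1}
    - {"linear": [0,0,0],"dr": [0,0,0],"jaw": 1}

```text
clock: 17.92
tcp_pos: [0.6193, 0.0481, 0.1352]
orientation: [-0.012, -3.141, 0.002]
contact_force: [0.5, -0.7, -0.7]
grip_width: 0.0312
```

```bash
python3 look.py e7 wrist
```

```text
17.93 tcp [0.6193 0.0481 0.1352] F [ 0.5 -0.7 -0.7] w 0.0312 corr dr(tool) [-0.07 -0.01 -0.45] j [-0.42  0.51  0.33  1.79 -0.2   0.87  1.56]
```

View pics/e7_wrist.png

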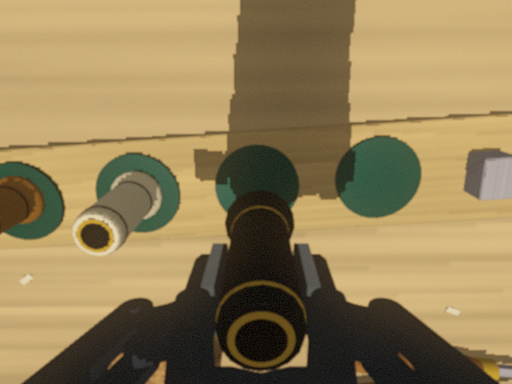

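Maple sits centred on pad_c at (138,192). Pad_b is below ebony, its centre at about column 257, and pad_a is at (379,176).

Run:
```python
from h import *
c=dict(np.load("e7.npz"))
for n,uv in (("A",(378.7,176)),("B",(257.5,184)),("C",(138,192))): print(n,onplane(c,uv,.016).round(4))
```

```text
A [0.612  0.1454 0.016 ]
B [0.6181 0.0465 0.016 ]
C [ 0.6243 -0.0528  0.016 ]
```

Emit:
drive_tool:
  commands:
    - {"linear": [-0.001,-0.003,0.03],"dr": [0,0,-0.4],"jaw": 1}
    - {"linear": [0,0,0.03],"dr": [0,0,0],"jaw": 1}
    - {"linear": [0,0,0.003],"dr": [0,0,0],"jaw": 1}
    - {"linear": [0,0,0],"dr": [0,0,0],"jaw": 1}

```text
clock: 18.48
tcp_pos: [0.6244, 0.0471, 0.0772]
orientation: [-0.002, 3.133, 0.002]
contact_force: [0.3, 0.0, -0.0]
grip_width: 0.0311
```

```bash
python3 look.py e8
```

```text
18.48 tcp [0.6244 0.0471 0.0772] F [ 0.3  0.  -0. ] w 0.0311 corr dr(tool) [0.08 0.51 0.09] j [-0.39  0.59  0.3   1.82 -0.24  0.76  1.6 ]
```

Target is TCP (0.620, 0.0455), with contact expected at z = 0.0584.

Emit:
drive_tool:
  commands:
    - {"linear": [0.004,-0.0015,0.006],"dr": [0,0.5,0],"jaw": 1}
    - {"linear": [0,0,0.006],"dr": [0,0,0],"jaw": 1}
    - {"linear": [0,0,0.002],"dr": [0,0,0],"jaw": 1}

```text
clock: 18.85
tcp_pos: [0.622, 0.046, 0.0653]
orientation: [-0.003, 3.138, 0.004]
contact_force: [0.5, -0.2, -2.4]
grip_width: 0.0311
```

```bash
python3 look.py e9
```

```text
18.85 tcp [0.622  0.046  0.0653] F [ 0.5 -0.2 -2.4] w 0.0311 corr dr(tool) [0.14 0.23 0.11] j [-0.39  0.6   0.29  1.83 -0.24  0.74  1.61]
```

Emit:
drive_tool:
  commands:
    - {"linear": [0.001,0,0.004],"dr": [0,0.2,0],"jaw": 1}
    - {"linear": [0,0,0.0015],"dr": [0,0,0],"jaw": 1}

```text
clock: 19.1
tcp_pos: [0.621, 0.046, 0.0596]
orientation: [-0.003, 3.141, 0.004]
contact_force: [-0.7, -0.1, -0.4]
grip_width: 0.0312
```

Emit:
drive_tool:
  commands:
    - {"linear": [0,0,0.001],"dr": [0,0,0],"jaw": 1}
    - {"linear": [0,0,0.001],"dr": [0,0,0],"jaw": 1}

```text
clock: 19.35
tcp_pos: [0.6214, 0.0459, 0.0583]
orientation: [-0.003, 3.141, 0.004]
contact_force: [-5.0, -0.3, 13.7]
grip_width: 0.0314
```

Contact at 0.0583, as expected. Releasing.

Emit:
drive_tool:
  commands:
    - {"linear": [0,0,0],"dr": [0,0,0],"jaw": 1}
    - {"linear": [0,0,0],"dr": [0,0,0],"jaw": 0.55}
    - {"linear": [0,0,0],"dr": [0,0,0],"jaw": 0.4}
    - {"linear": [0,0,0],"dr": [0,0,0],"jaw": 0.3}

```text
clock: 19.85
tcp_pos: [0.6219, 0.046, 0.0587]
orientation: [-0.003, 3.14, 0.005]
contact_force: [0.0, 0.1, 1.0]
grip_width: 0.0601
```

```bash
python3 look.py e10 wrist
```

```text
19.85 tcp [0.6219 0.046  0.0587] F [0.  0.1 1. ] w 0.0601 corr dr(tool) [0.17 0.1  0.09] j [-0.38  0.61  0.29  1.83 -0.25  0.73  1.61]
```

View pics/e10_wrist.png

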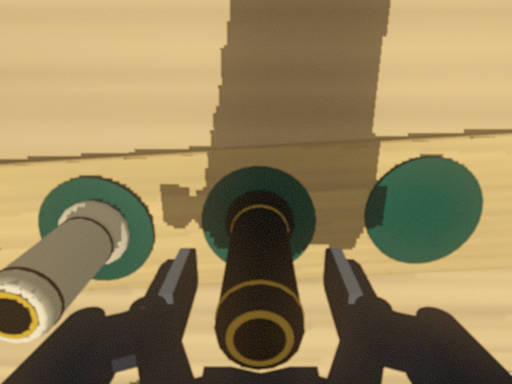

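Ebony stands centred on pad_b. Now to cherry.

Emit:
drive_tool:
  commands:
    - {"linear": [0,0,-0.05],"dr": [0,0,0],"jaw": 0.2}
    - {"linear": [0,0,-0.06],"dr": [0,0,0],"jaw": 0}
    - {"linear": [0.02,0,-0.06],"dr": [0,0,0],"jaw": 0}
    - {"linear": [0.05,-0.03,0],"dr": [0,0,0],"jaw": 0}
    - {"linear": [0.05,-0.03,0],"dr": [0,0,0],"jaw": 0}
    - {"linear": [0.03,-0.02,0],"dr": [0,0,0],"jaw": 0}
    - {"linear": [0,0,0],"dr": [0,0,0],"jaw": 0}

```text
clock: 20.78
tcp_pos: [0.4687, -0.0366, 0.2324]
orientation: [-0.004, 3.138, 0.006]
contact_force: [0.1, -0.3, 0.0]
grip_width: 0.0853
```

```bash
python3 look.py c1 wrist
python3 - <<'E'
from h import *
im=cv2.imread("pics/c1_wrist.png"); c=dict(np.load("c1.npz"))
l=cv2.connectedComponentsWithStats((im[...,2]<50).astype(np.uint8))
for i in range(1,l[0]):
    if 1500>l[2][i][4]>80: print(l[3][i].round(1),l[2][i],onplane(c,l[3][i],.115).round(4))
E
```

```text
20.77 tcp [ 0.4687 -0.0366  0.2324] F [ 0.1 -0.3  0. ] w 0.0853 corr dr(tool) [0.22 0.21 0.14] j [-0.42  0.13  0.41  2.05 -0.07  0.97  1.59]
[239.5  21.2] [233   6  14  28 143] [ 0.3477 -0.05    0.115 ]
[117.4  69.7] [107  59  22  23 357] [ 0.3797 -0.1396  0.115 ]
[241.8 155.7] [232 146  21  20 325] [ 0.4437 -0.05    0.115 ]
[261.8 274.9] [246 256  25  41 248] [ 0.5537 -0.0338  0.115 ]
[224.5 277.8] [219 264  15  30 132] [ 0.5568 -0.0675  0.115 ]
[241.7 321.5] [235 317  14  10  92] [ 0.6054 -0.0527  0.115 ]
[343. 330.] [336 325  15  11 137] [0.6155 0.0448 0.115 ]
```

View pics/c1_wrist.png

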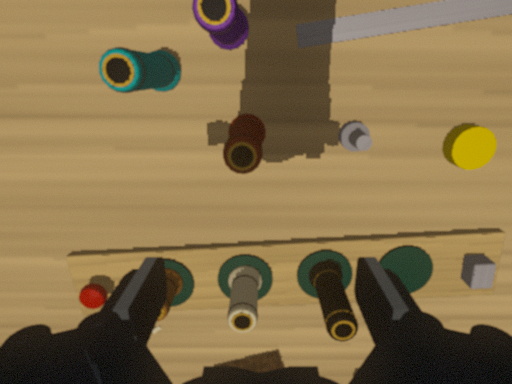

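The wrist view shows cherry's bore at (242,156), red-brown, giving (0.444, -0.050), which agrees with the earlier views. The turquoise piece (117,70) and purple piece (215,12) are the look-alikes.

Emit:
drive_tool:
  commands:
    - {"linear": [0.022,-0.012,0],"dr": [0.2,0.2,0],"jaw": 0}
    - {"linear": [0,0,0.03],"dr": [0,0,0],"jaw": 0}
    - {"linear": [0,0,0.03],"dr": [0,0,0],"jaw": 0}
    - {"linear": [0,0,0],"dr": [0,0,0],"jaw": 0}

```text
clock: 21.32
tcp_pos: [0.453, -0.0449, 0.1723]
orientation: [-0.013, 3.135, 0.001]
contact_force: [0.6, 0.2, 0.4]
grip_width: 0.0854
```

```bash
python3 look.py c2
```

```text
21.32 tcp [ 0.453  -0.0449  0.1723] F [0.6 0.2 0.4] w 0.0854 corr dr(tool) [0.02 0.36 0.48] j [-0.4   0.19  0.4   2.15 -0.1   0.81  1.65]
```

Emit:
drive_tool:
  commands:
    - {"linear": [0.009,-0.005,0],"dr": [0,0.3,0.4],"jaw": 0}
    - {"linear": [0,0,0.03],"dr": [0,0,0],"jaw": 0}
    - {"linear": [0,0,0.03],"dr": [0,0,0],"jaw": 0}
    - {"linear": [0,0,0.01],"dr": [0,0,0],"jaw": 0}
    - {"linear": [0,0,0],"dr": [0,0,0],"jaw": 0}

```text
clock: 21.95
tcp_pos: [0.4488, -0.0499, 0.106]
orientation: [-0.002, 3.132, 0.002]
contact_force: [0.8, -1.2, -0.0]
grip_width: 0.0856
```

```bash
python3 look.py c3 wrist
```

```text
21.95 tcp [ 0.4488 -0.0499  0.106 ] F [ 0.8 -1.2 -0. ] w 0.0856 corr dr(tool) [0.08 0.54 0.09] j [-0.35  0.3   0.38  2.21 -0.19  0.65  1.73]
```

View pics/c3_wrist.png

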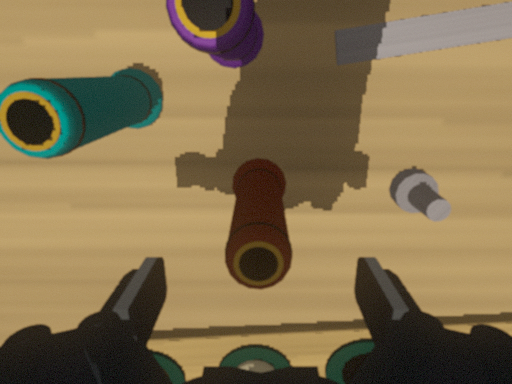

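Emit:
drive_tool:
  commands:
    - {"linear": [0.004,0,0.01],"dr": [0,0.5,0],"jaw": 0}
    - {"linear": [0,0,0.02],"dr": [0,0,0],"jaw": 0}
    - {"linear": [0,0,0.015],"dr": [0,0,0],"jaw": 0}
    - {"linear": [0,0,0],"dr": [0,0,0],"jaw": 0}

```text
clock: 22.5
tcp_pos: [0.447, -0.0495, 0.0618]
orientation: [-0.003, 3.136, 0.004]
contact_force: [0.1, 0.1, 0.1]
grip_width: 0.0854
```

```bash
python3 look.py c4
```

```text
22.5 tcp [ 0.447  -0.0495  0.0618] F [0.1 0.1 0.1] w 0.0854 corr dr(tool) [0.15 0.32 0.11] j [-0.31  0.39  0.33  2.24 -0.25  0.54  1.79]
```

Emit:
drive_tool:
  commands:
    - {"linear": [0.002,-0.0005,0.005],"dr": [0.1,0.3,0],"jaw": 0.3}
    - {"linear": [0,0,0],"dr": [0,0,0],"jaw": 0.5}
    - {"linear": [0,0,0],"dr": [0,0,0],"jaw": 0.6}
    - {"linear": [0,0,0],"dr": [0,0,0],"jaw": 0.7}
    - {"linear": [0,0,0],"dr": [0,0,0],"jaw": 0.85}
    - {"linear": [0,0,0],"dr": [0,0,0],"jaw": 1}
    - {"linear": [0,0,0],"dr": [0,0,0],"jaw": 1}

```text
clock: 23.38
tcp_pos: [0.4455, -0.05, 0.0575]
orientation: [-0.003, 3.14, 0.002]
contact_force: [-0.5, -0.3, -0.9]
grip_width: 0.0312
```

```bash
python3 look.py c5 wrist
```

```text
23.38 tcp [ 0.4455 -0.05    0.0575] F [-0.5 -0.3 -0.9] w 0.0312 corr dr(tool) [0.06 0.09 0.1 ] j [-0.3   0.4   0.33  2.24 -0.25  0.54  1.79]
```

View pics/c5_wrist.png

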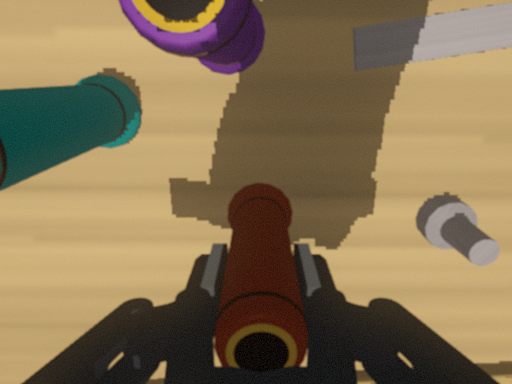

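Emit:
drive_tool:
  commands:
    - {"linear": [0,0,-0.03],"dr": [0,0,0],"jaw": 1}
    - {"linear": [0,0,-0.06],"dr": [0,0,0],"jaw": 1}
    - {"linear": [0,0,-0.06],"dr": [0,0,0],"jaw": 1}
    - {"linear": [-0.02,0.05,0],"dr": [0,0,0],"jaw": 1}
    - {"linear": [-0.03,0.05,0],"dr": [0,0,0],"jaw": 1}
    - {"linear": [-0.05,0.05,0],"dr": [0,0,0],"jaw": 1}
    - {"linear": [-0.04,0.02,0],"dr": [0,0,0],"jaw": 1}
    - {"linear": [0,0,0],"dr": [0,0,0],"jaw": 1}

```text
clock: 24.42
tcp_pos: [0.5821, 0.1186, 0.2131]
orientation: [0.001, 3.139, 0.007]
contact_force: [-0.7, -0.4, -1.0]
grip_width: 0.0317
```

```bash
python3 look.py c6
```

```text
24.43 tcp [0.5821 0.1186 0.2131] F [-0.7 -0.4 -1. ] w 0.0317 corr dr(tool) [ 0.24  0.15 -0.02] j [-0.58  0.37  0.35  1.8  -0.15  1.    1.41]
```

Emit:
drive_tool:
  commands:
    - {"linear": [-0.03,0.025,0],"dr": [0.2,0.1,0],"jaw": 1}
    - {"linear": [0,0,0.03],"dr": [0,0,0],"jaw": 1}
    - {"linear": [0,0,0.02],"dr": [0,0,0],"jaw": 1}
    - {"linear": [0,0,0],"dr": [0,0,0],"jaw": 1}

```text
clock: 24.92
tcp_pos: [0.6098, 0.1413, 0.1609]
orientation: [-0.005, -3.138, 0.002]
contact_force: [0.7, -0.5, -0.8]
grip_width: 0.0314
```

```bash
python3 look.py c7 wrist
```

```text
24.93 tcp [0.6098 0.1413 0.1609] F [ 0.7 -0.5 -0.8] w 0.0314 corr dr(tool) [-0.08 -0.21 -0.16] j [-0.57  0.49  0.33  1.76 -0.19  0.93  1.41]
```

View pics/c7_wrist.png

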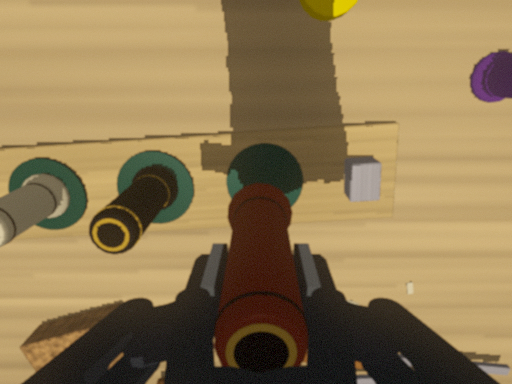

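Pad_a lies under cherry at about (265,180), and ebony is well placed on pad_b at (155,186).

Run:
```python
from h import *
c=dict(np.load("c7.npz")); print(onplane(c,(265,179),.016).round(4),onplane(c,(155.5,186),.016).round(4),onplane(c,(265,143),.016)[0]+.035)
```

```text
[0.6117 0.1461 0.016 ] [0.6181 0.047  0.016 ] 0.6140977346738615
```

Emit:
drive_tool:
  commands:
    - {"linear": [-0.003,0.004,0.02],"dr": [0,-0.1,0],"jaw": 1}
    - {"linear": [0,0,0.03],"dr": [0,0,0],"jaw": 1}
    - {"linear": [0,0,0.015],"dr": [0,0,0],"jaw": 1}
    - {"linear": [0,0,0],"dr": [0,0,0],"jaw": 1}

```text
clock: 25.48
tcp_pos: [0.6146, 0.1454, 0.096]
orientation: [0.006, 3.138, 0.001]
contact_force: [-0.1, -0.1, -1.4]
grip_width: 0.0315
```

```bash
python3 look.py c8
```

```text
25.48 tcp [0.6146 0.1454 0.096 ] F [-0.1 -0.1 -1.4] w 0.0315 corr dr(tool) [ 0.02  0.18 -0.23] j [-0.55  0.57  0.3   1.79 -0.22  0.81  1.43]
```

Emit:
drive_tool:
  commands:
    - {"linear": [0.0005,0,0.01],"dr": [0,0.2,0],"jaw": 1}
    - {"linear": [0,0,0.007],"dr": [0,0,0],"jaw": 1}
    - {"linear": [0,0,0.001],"dr": [0,0,0],"jaw": 1}

```text
clock: 25.85
tcp_pos: [0.6154, 0.1457, 0.0786]
orientation: [0.006, 3.139, 0.002]
contact_force: [0.2, 0.3, -1.3]
grip_width: 0.031
```

```bash
python3 look.py c9
```

```text
25.85 tcp [0.6154 0.1457 0.0786] F [ 0.2  0.3 -1.3] w 0.031 corr dr(tool) [ 0.08  0.13 -0.23] j [-0.54  0.59  0.29  1.8  -0.23  0.78  1.43]
```

Emit:
drive_tool:
  commands:
    - {"linear": [0.001,0,0.003],"dr": [0,0.1,0],"jaw": 1}
    - {"linear": [0,0,0.001],"dr": [0,0,0],"jaw": 1}
    - {"linear": [0,0,0.0005],"dr": [0,0,0],"jaw": 1}

```text
clock: 26.22
tcp_pos: [0.6149, 0.1458, 0.0745]
orientation: [0.007, 3.14, 0.003]
contact_force: [-0.0, -0.1, -1.7]
grip_width: 0.0312
```

Emit:
drive_tool:
  commands:
    - {"linear": [0,0,0.001],"dr": [0,0,0],"jaw": 1}
    - {"linear": [0,0,0.001],"dr": [0,0,0],"jaw": 1}

```text
clock: 26.48
tcp_pos: [0.6153, 0.1458, 0.0734]
orientation: [0.007, 3.139, 0.003]
contact_force: [-2.9, -1.4, 10.6]
grip_width: 0.0311
```

Contact at 0.0734, as expected. Releasing.

Emit:
drive_tool:
  commands:
    - {"linear": [0,0,0],"dr": [0,0,0],"jaw": 1}
    - {"linear": [0,0,0],"dr": [0,0,0],"jaw": 0.55}
    - {"linear": [0,0,0],"dr": [0,0,0],"jaw": 0.4}
    - {"linear": [0,0,0],"dr": [0,0,0],"jaw": 0.3}
    - {"linear": [0,0,-0.05],"dr": [0,0,0],"jaw": 0.2}
    - {"linear": [0,0,-0.06],"dr": [0,0,0],"jaw": 0.2}
    - {"linear": [0,0,-0.06],"dr": [0,0,0],"jaw": 0.2}

```text
clock: 27.35
tcp_pos: [0.612, 0.1451, 0.2423]
orientation: [-0.006, -3.134, 0.003]
contact_force: [1.5, 0.3, 0.4]
grip_width: 0.0679
```

Emit:
drive_tool:
  commands:
    - {"linear": [0.05,0.03,-0.01],"dr": [0,0,0],"jaw": 0.2}
    - {"linear": [0.05,0.06,0],"dr": [0,0,0],"jaw": 0.2}
    - {"linear": [0.03,0.06,0],"dr": [0,0,0],"jaw": 0.2}
    - {"linear": [0,0.06,0],"dr": [0,0,0],"jaw": 0.2}
    - {"linear": [0,0.06,0],"dr": [0,0,0],"jaw": 0.2}
    - {"linear": [0,0.06,0],"dr": [0,0,0],"jaw": 0.2}
    - {"linear": [0,0,0],"dr": [0,0,0],"jaw": 0.2}
    - {"linear": [0,0,0],"dr": [0,0,0],"jaw": 0.2}

```text
clock: 28.35
tcp_pos: [0.493, 0.4724, 0.26]
orientation: [0.012, 3.136, 0.009]
contact_force: [0.0, -0.2, -0.6]
grip_width: 0.0684
```

```bash
python3 look.py f top side
python3 - <<'E'
from h import *
t=cv2.imread("pics/f_top.png"); s=cv2.imread("pics/f_side.png")
cv2.imwrite("pics/f_ct.png",cv2.resize(t[110:225,110:400],None,fx=2.7,fy=2.7,interpolation=cv2.INTER_CUBIC))
cv2.imwrite("pics/f_cs.png",cv2.resize(s[80:340,180:440],None,fx=2.3,fy=2.3,interpolation=cv2.INTER_CUBIC))
ct=viewer.calibration("top");hsv=cv2.cvtColor(t,cv2.COLOR_BGR2HSV)
for ce,st in comps(cv2.inRange(hsv,(25,150,100),(33,255,255))>0,60): print('wax',ce,onplane(ct,ce,.018).round(4))
E
```

```text
28.35 tcp [0.493  0.4724 0.26  ] F [ 0.  -0.2 -0.6] w 0.0684 corr dr(tool) [ 0.32  0.32 -0.46] j [-1.03  0.47  0.25  1.52 -0.12  1.16  0.81]
wax [183.07 201.94] [0.4605 0.1955 0.018 ]
```

View pics/f_ct.png

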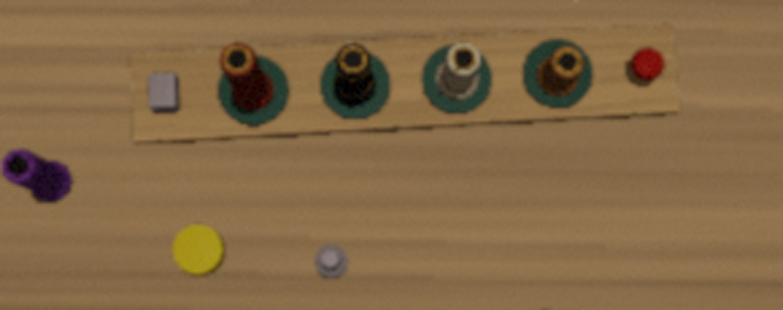

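View pics/f_cs.png

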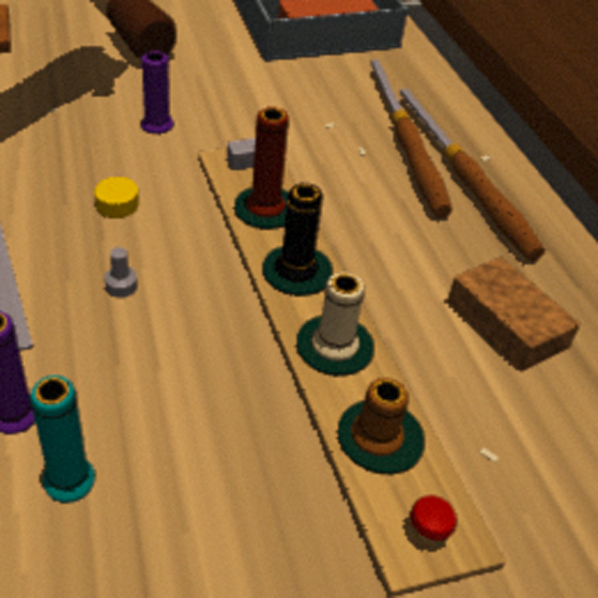

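Both views show all four upright with green visible around each foot, rising away from the knob. The wax has not moved: its ray now lands at (0.4605, 0.1955), against (0.4603, 0.1955) before. The gripper is clear, so I'm handing in.

Run:
```python
from bench import job
print(job.hand_in())
```

```text
the job is handed in; nothing more can be done
None
```

All four candle holders are standing upright on the finishing board in height order, and I handed the job in at about 28.5 s of the 96 s allowed. From the red-knob end (pad_d) the order is oak, maple, ebony, then cherry on pad_a. The purple and turquoise look-alikes were left alone.

**Setting down:** I lowered each piece until it touched at the height I had worked out beforehand. The force on touching was 11–15 N, and I opened the jaws gradually before moving away.

**Last checks:** The top and side pictures show every foot with green all round it, the gripper well clear, and the wax where it started, to within 0.2 mm.

**What disagreed:** The camera views differed from each other by 3–7 mm on pad and holder positions. I took values between them, leaning on the wrist camera. The feet have 14 mm of room on each pad, and the final pictures show no foot near an edge.

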